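# Trip test of the bench switch in a used-parts garage

## Robot

A 7-joint arm with a two-finger parallel gripper is mounted at the origin on the work surface. World frame = base frame: x ahead of the robot, y to its left, z up, the work surface at z = 0. Lengths are in m, angles in rad, forces in N, time in s.
With the tool pointing down it reaches from about 0.35 to 0.9 m from the base axis. Payload 8.1 kg.
Tool frame: the origin (TCP) lies midway between the tips of the shut fingers; the grasp point (between the pads) lies robot.grip_point_offset behind it (robot.grip_point_offset is the distance from the TCP to the grasp point, in m); z points along the fingers, y is the line along which they close (so a half turn about z gives the same grasp; the last joint's range is limited). The gripper opens to 85 mm and grips with 20 to 120 N. Pads are 22 mm wide; open, the fingers measure 114 mm over their backs; the gripper's body (76 mm by 85 mm) begins 54 mm behind the grasp point. The pads swing forward as they close: fully open they stand 13 mm farther back than shut.
Start: joints at [1.043, 0.434, 0.025, 1.573, -0.012, 1.134, -0.075], TCP at [0.258, -0.569, 0.231] pointing down, gripper open.
Joint ranges: [-2.62, 2.62], [-0.44, 2.09], [-1.27, 1.32], [0.08, 2.57], [-1.32, 4.46], [0.12, 2], [-2.74, 2.74]. Speed limits (rad/s): [2.22, 2.22, 3.01, 3.01, 3.14, 3.14, 3.14].

## Interface

Orientations are given as a unit quaternion [x, y, z, w].
In Python, from station import robot, eyes, nets gives the robot as it stands.
- The arm moves only by the tool move_arm, never from a script. Its arguments are lists of equal length, an entry for each row: "travel": the shift along the tool's x, y, z in mm, a list of three; "angular": the turn, a rotation vector about the tool's x, y, z in degrees, a list of three. In form: {"travel": [[tx, ty, tz], ...], "angular": [[wx, wy, wz], ...]}. A call has 1 to 12 rows; each row is the pose to reach, as a shift and turn from the pose commanded when the call began, along the tool's axes at that moment; what a row does not reach only later rows make up. A row lasts 1/12 s, in which the tool goes at most 41.7 mm and 7.16 degrees, less where a joint would pass 70% of its speed; a pose out of reach is approached as far as the arm can. A call with a gripper value outside its range is refused whole. "claw" is the closure in counts, from 0 (fully open) to 255 (shut), set as the call begins (left out, the last holds). The fingers move at their own pace and stop on an object; "grip_force" is the grip in N (left out, the last holds). Time passes only in rows, so rows that repeat a pose let the fingers close. It gives the time, the measured TCP pose, the force, the opening and the grip force at its end, in the units of the state.
- robot.get_obs(): the state, without advancing time (a new reading comes with each control period).
- eyes.snapshot(name): name is "scene" or "top" or "wrist"; returns the picture (420x560x3 uint8, blue, green, red); there is no depth.
- eyes.calibration(name): a dict with "fx", "fy", "cx", "cy" (pixels), "rvec" (rotation vector, rad) and "tvec" (3), from world to camera coordinates, as OpenCV has them; the wrist camera has in their place "T_tool_cam" (4x4, takes a point from camera to tool coordinates, whose origin is the TCP and whose axes are the flange's). Camera axes: x right, y down, z forward; pixel columns grow to the right and rows downward; lengths in m; the calibration is good to about 2 mm. A picture is of the moment at which its call begins: read the wrist's pose just before it. calibration takes no time and is no camera call.
- robot.hand_in(): hands the job in; it is judged then, once.
Trained networks look in the newest picture that a camera, given by its name, has taken for a name from the list of things; names that differ only in an ending like _2 or _b are one class to them, and where a whole thing is asked for, a point or a joint stands for the part that bears it (a point fixed in the world has none). Each returns a list of dicts, best first, with "conf" (0 to 1); they miss things now and then, are a little off and sometimes report something else, mostly with a low value. They report only what shows in the picture. A call takes as long as a camera call.
- nets.look_for(camera, name): "extent" ([centre column, centre row, width, height] in pixels, round what is visible of it).
- nets.trace(camera, name): "pixels" (420x560 bool, what is visible of it) and "extent" ([centre column, centre row, width, height] in pixels, round what is visible of it).
- nets.spot_point(camera, name): "point" ([column, row] in pixels: a listed point, or the origin of a listed thing).
The state is a dict: "time": time; "joint_positions": joint angles; "qd": joint speeds; "effort": joint torques, N m; "ee_pos": TCP position; "tool_rot": TCP orientation; "contact_force": force on the tool from outside, world axes, zero at the start; "wrist_torque": the same for the moment, N m; "gripper_width": finger opening in m; "finger_force": force on a finger pad.
Only numpy, scipy, OpenCV 4.12 (cv2) and the standard library are available. Lean on these libraries where they do the work, as an engineer would, in place of code of your own. Each camera call takes 0.05 s, during which the arm holds its last target. There are 200 camera calls.

## Task

Check the trip switch on the starter and alternator test bench: swing the yellow guard open, press the red test button gently until the lever drops, then lift the lever back up until it latches and stays, and finally shut the guard again. Leave the parts and tools lying around where they are.

Things in the scene. Friction and masses are not known exactly. Their poses are not given: they have to be found in the camera images.
- unit: Switch unit, a green steel box fixed to the bench, 200 (its x) by 250 (its y) by 70 mm high; origin at the centre of its underside, its -x face (front) looks roughly to the robot, z up. On top: guard and button on the +y half, lever on the -y half between two grey cheeks (85 mm long, 16 mm thick, up to 132 mm above the bench).
- guard (a joint): Yellow flap over the button, 85 mm long, 78 wide, with a 20 mm skirt below; hinge along the unit's y at its far (+x) edge. 0 = shut and flat, grows as the near edge swings up and over, away from the front; 1.57 = upright, 1.95 rad = open stop. About 90 g, no spring: falls shut when left below about 1.4 rad, falls open when left above about 1.6 rad.
- guard_hinge (a point): A point of the guard's hinge axis in the middle of its width, at unit (30, 62, 104) mm.
- guard_knob (a point): Centre of the black ball knob, 24 mm in diameter, on the guard's upper face: when shut, 70 mm nearer the front than the hinge and 30 mm above it (26 mm over the flap's upper face, on a 12 mm stalk). It moves with the guard.
- test_button (a joint): Red button, m, 0 = out, grows as pressed down; stop at 0.012. Its spring pushes back 2 N at first, 6.5 N at the stop; latch friction adds up to 3 N. It releases the lever somewhere between 3 and 9 mm of travel, a different depth each time: press slowly and watch or feel for the lever dropping. Bearing on it with more than 20 N damages it.
- button_top (a point): Centre of the button's round top face, 32 mm in diameter, at unit (-22, 62, 96) mm when not pressed; it stands 16 mm above a 46 mm black collar, under the guard when that is shut.
- lever (a joint): Trip lever, 115 mm from pivot to bar, axis along the unit's y. 0 = upper stop (leaning 0.17 rad from upright to the front), 0.1 to 0.2 = latched, 1.35 = dropped, almost level, pointing to the front (-x). Spring and weight drive it down: 3 N at the bar lifts it, up to 7 N from 0.45 rad on, until the latch snaps in. Raise it to the upper stop; let go before the snap, it drops again.
- lever_pivot (a point): A point of the lever's axis in the middle of the lever, at unit (50, -62, 115) mm.
- lever_bar (a point): Middle of the lever's black cross bar, 18 mm thick and 90 mm long, lying along the unit's y like the top of a T; a 12 mm steel rod joins its middle to the pivot. It moves with the lever.
- wrench: Loose steel wrench, 190 mm long, lying in front of the unit; leave it alone. Origin under its middle.
- tin: Loose yellow tin, 66 mm in diameter, 75 mm high, standing beside the unit; leave it alone. Origin under its centre.
- pulley: Loose dark belt pulley, 76 mm in diameter, 36 mm high, beside the unit; leave it alone. Origin under its centre.
- plug_box: Loose cardboard box, 70 by 50 by 60 mm high, beside the unit; leave it alone. Origin under its centre.
- solenoid: Loose steel starter solenoid, 54 mm in diameter, 85 mm high, standing beside the unit; leave it alone. Origin under its centre.
- screwdriver: Loose screwdriver, 200 mm long, lying to the left in front; leave it alone. Origin under its middle.

How it is judged:
On the way, in this order (a step that is already met when the one before it is completed fails the run):
1. the guard is swung open (value of joint guard above 1.7 rad), for 0.2 s.
2. the lever starts to drop while the test button is pressed (value of joint test_button above 0.002 m and value of joint lever above 0.3 rad).
3. the lever has dropped (value of joint lever above 1.1 rad).
4. the lever is lifted back and latched, nothing touching it, the guard still open (value of joint lever below 0.25 rad and contact force between the fingers and lever below 0.1 N and value of joint guard above 1 rad), for 0.3 s.
5. the guard is shut (value of joint guard below 0.08 rad), for 0.2 s.
At the end, for the whole second after the job is handed in: The lever stands latched (joint below 0.25 rad), the guard is shut (below 0.08 rad) and the test button is out (below 2 mm) (value of joint lever below 0.25 rad and value of joint guard below 0.08 rad and value of joint test_button below 0.002 m); the robot touches nothing.
It fails at once if the test button is borne on with more than 20 N (contact force between any of the fingers, the arm and test_button above 20 N).
It fails at once if a part or tool lying around is moved more than 30 mm (distance of any of wrench, tin, pulley, plug_box, solenoid, screwdriver from where it was at the start of the episode above 0.03 m).
It also fails if it takes over 72 s, if anything falls off the work surface, if the arm or the gripper's body presses on something with over 40 N, if the wrist force passes 120 N, or if a joint passes its speed limit or range.

## Working session

There is one attempt and no reset: what is moved stays moved. The work goes in short steps, Python scripts to look and compute and a tool call to move; the robot and the scene stay as the last step left them, time stands still between calls to the robot, and variables do not carry over. Pictures are saved under pics/ and viewed, at most 10 in all, crops included, and the job is handed in when it is done.

Besides the shell and the picture viewer there is one more tool, called in YAML: its name, and indented under it one key for each argument. move_arm: Moves the arm, as the interface text tells. Its arguments: {"type":"object","properties":{"travel":{"type":"array","items":{"type":"array","items":{"type":"number"}}},"angular":{"type":"array","items":{"type":"array","items":{"type":"number"}}},"claw":{"type":"number"},"grip_force":{"type":"number"}},"required":["travel","angular"]}

```bash
mkdir -p pics; ls; cat > h.py <<'E'
import numpy as np, cv2
from scipy.spatial.transform import Rotation as R
from station import robot, eyes, nets
def proj(cam,P):
    c=eyes.calibration(cam);K=np.array([[c['fx'],0,c['cx']],[0,c['fy'],c['cy']],[0,0,1.]])
    return cv2.projectPoints(np.asarray(P,float).reshape(-1,3),np.array(c['rvec'],float),np.array(c['tvec'],float),K,None)[0].reshape(-1,2)
E
python3 - <<'E'
from h import *
o=robot.get_obs();print({k:np.round(v,3) for k,v in o.items()}, robot.grip_point_offset)
for c in("scene","top"):
    cv2.imwrite(f"pics/{c}0.png",eyes.snapshot(c))
    for n in("guard_hinge","guard_knob","button_top","lever_pivot","lever_bar","unit"):
        print(c,n,[(np.round(d['point'],1),round(d['conf'],2)) for d in nets.spot_point(c,n)[:2]])
    print({k:np.round(v,4) for k,v in eyes.calibration(c).items()})
E
```

```text
pics
{'time': np.float64(0.0), 'joint_positions': array([ 1.043,  0.435,  0.025,  1.574, -0.012,  1.134, -0.075]), 'qd': array([-0.001, -0.001, -0.   ,  0.001,  0.001,  0.001, -0.001]), 'effort': array([-0.0000e+00, -6.7047e+01,  1.0250e+00, -3.1622e+01,  1.5000e-02,
        1.2000e-02, -0.0000e+00]), 'ee_pos': array([ 0.257, -0.569,  0.231]), 'tool_rot': array([ 0.978,  0.211, -0.   , -0.001]), 'contact_force': array([-0.739,  0.09 , -1.34 ]), 'wrist_torque': array([-0.025,  0.028, -0.014]), 'finger_force': np.float64(0.0), 'gripper_width': np.float64(0.085)} 0.0187
scene guard_hinge [(array([240.4, 217.2]), 0.66), (array([211.2, 161.2]), 0.4)]
scene guard_knob [(array([256.7, 195.4]), 0.76)]
scene button_top [(array([173.7, 214.9]), 0.5)]
scene lever_pivot [(array([206.8, 195.9]), 0.69)]
scene lever_bar [(array([211.6, 163.6]), 0.54)]
scene unit [(array([234.7, 227.3]), 0.76)]
{'fx': np.float64(414.9155), 'fy': np.float64(414.9155), 'cx': np.float64(276.1669), 'cy': np.float64(209.5383), 'rvec': array([ 1.164 ,  2.3136, -0.9923]), 'tvec': array([ 0.2375, -0.2159,  1.5708])}
top guard_hinge [(array([306.6, 192.5]), 0.85), (array([306.7, 214. ]), 0.45)]
top guard_knob [(array([309.3, 216.5]), 0.74)]
top button_top []
top lever_pivot [(array([353. , 187.4]), 0.84), (array([390.6, 185.7]), 0.4)]
top lever_bar [(array([361.6, 191.8]), 0.66)]
top unit [(array([322.8, 211.4]), 0.8)]
{'fx': np.float64(404.8643), 'fy': np.float64(404.8643), 'cx': np.float64(279.996), 'cy': np.float64(208.8562), 'rvec': array([ 2.1381, -2.1212,  0.1657]), 'tvec': array([0.0715, 0.5291, 1.1348])}
```

View pics/scene0.png

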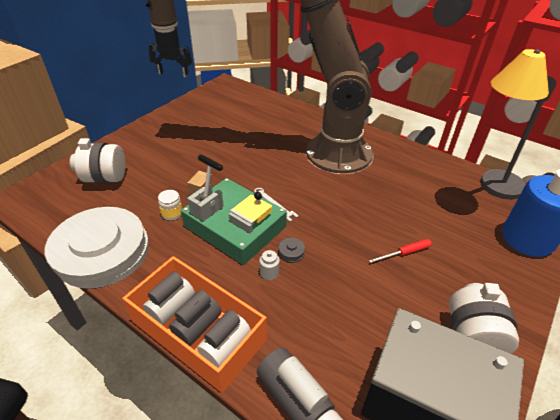

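View pics/top0.png

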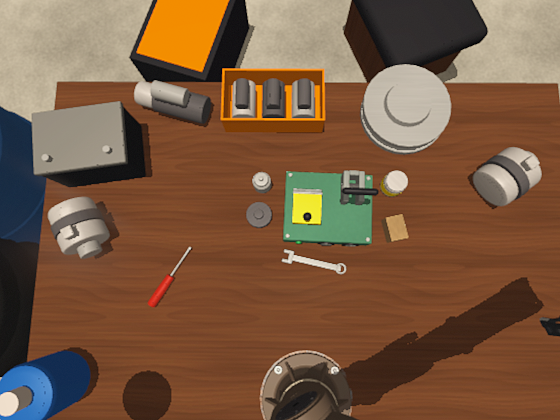

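```bash
cat >> h.py <<'E'
def U2W(p,P): # p=(x,y,yaw)
    c,s=np.cos(p[2]),np.sin(p[2]);P=np.asarray(P,float)
    return np.c_[p[0]+c*P[:,0]-s*P[:,1],p[1]+s*P[:,0]+c*P[:,1],P[:,2]]
E
python3 - <<'E'
from h import *
from scipy.optimize import least_squares
a=0.17-.15
pts={"guard_hinge":(.03,.062,.104),"guard_knob":(-.04,.062,.134),"lever_pivot":(.05,-.062,.115),"lever_bar":(.05-.115*np.sin(.17+.15-.3+.0),-.062,.115+.115),"unit":(0,0,0)}
# lever angle 0.15 -> lean 0.32 to the front
pts["lever_bar"]=(.05-.115*np.sin(.32),-.062,.115+.115*np.cos(.32))
ob={"scene":{"guard_knob":(256.7,195.4),"lever_pivot":(206.8,195.9),"lever_bar":(211.6,163.6),"unit":(234.7,227.3),"guard_hinge":(240.4,217.2)},
"top":{"guard_hinge":(306.6,192.5),"guard_knob":(309.3,216.5),"lever_pivot":(353,187.4),"lever_bar":(361.6,191.8),"unit":(322.8,211.4)}}
def f(p): return np.concatenate([(proj(c,U2W(p,[pts[n] for n in ob[c]]))-np.array(list(ob[c].values()))).ravel() for c in ob])
r=least_squares(f,[.55,-.1,0],loss='soft_l1',f_scale=2)
print(r.x,np.round(f(r.x).reshape(-1,2),1))
E
```

```text
[ 0.53190404 -0.06126261 -0.05936492] [[ 1.1 -0.1]
 [-1.4  1.7]
 [-0.8 -2.1]
 [ 0.4 -1.5]
 [ 1.1 -1.3]
 [ 0.9 -0.1]
 [-2.6 -0.9]
 [ 0.1 -0. ]
 [-1.6  0.2]
 [ 2.7 -0.9]]
```

The scene picture shows the green unit with the lever up at about (210,163) and the shut yellow guard, knob at (257,195). In the top view the guard is at (307,207), the lever bar at (361,191), the wrench in front at (315,263), and the tin and cardboard box to the right. I'll move above the unit and refine the pose with the wrist camera.

```bash
cat >> h.py <<'E'
import os,json
def pose(): return json.load(open('pose.json'))
def Rg(yaw,tilt=0,p=None):
    "tool down, tool x along unit x turned by yaw deg about z; tilt deg about unit y (+ = fingers point to +x)"
    return R.from_euler('z',p[2])*R.from_euler('y',-tilt,degrees=True)*R.from_euler('z',yaw,degrees=True)*R.from_euler('x',180,degrees=True)
def mv(Pu,yaw=0,tilt=0):
    p=pose();o=robot.get_obs();R0=R.from_quat(o['tool_rot']);W=U2W(p,[Pu])[0]
    t=R0.inv().apply(W-o['ee_pos'])*1e3;w=(R0.inv()*Rg(yaw,tilt,p)).as_rotvec(degrees=True)
    print('travel',np.round(t,1),'ang',np.round(w,2));return t,w
def unitpos():
    p=pose();o=robot.get_obs();d=o['ee_pos']-[p[0],p[1],0];c,s=np.cos(p[2]),np.sin(p[2])
    return np.round(1e3*np.array([c*d[0]+s*d[1],-s*d[0]+c*d[1],d[2]]),1)
E
echo '[0.5319,-0.0613,-0.0594]'>pose.json
python3 - <<'E'
from h import *
mv([-.10,0.0,.36]);mv([-.10,0.0,.36],180);print(eyes.calibration("wrist"))
E
```

```text
travel [ 370.9 -396.5 -128.7] ang [ 0.    0.   27.74]
travel [ 370.9 -396.5 -128.7] ang [  -0.      0.   -152.26]
{'fx': 370.27563211792307, 'fy': 370.27563211792307, 'cx': 282.79615010268975, 'cy': 206.983167321121, 'T_tool_cam': array([[-3.91650830e-04, -9.63514418e-01, -2.67656147e-01,
         6.67669222e-02],
       [ 9.99999557e-01, -1.48328750e-04, -9.29303400e-04,
        -9.17526479e-04],
       [ 8.55696123e-04, -2.67656393e-01,  9.63514049e-01,
        -1.43253589e-01],
       [ 0.00000000e+00,  0.00000000e+00,  0.00000000e+00,
         1.00000000e+00]])}
```

move_arm:
  travel:
    - [400,-430,-129]
    - [400,-430,-129]
    - [400,-430,-129]
    - [400,-430,-129]
    - [400,-430,-129]
    - [400,-430,-129]
    - [400,-430,-129]
    - [400,-430,-129]
    - [400,-430,-129]
    - [400,-430,-129]
    - [400,-430,-129]
    - [400,-430,-129]
  angular:
    - [0,0,27.7]
    - [0,0,27.7]
    - [0,0,27.7]
    - [0,0,27.7]
    - [0,0,27.7]
    - [0,0,27.7]
    - [0,0,27.7]
    - [0,0,27.7]
    - [0,0,27.7]
    - [0,0,27.7]
    - [0,0,27.7]
    - [0,0,27.7]
  claw: 110

```text
time: 1.7
ee_pos: [0.4132, -0.1051, 0.3393]
tool_rot: [1.0, -0.029, 0.001, 0.0]
contact_force: [1.8, -0.6, -0.7]
gripper_width: 0.0484
finger_force: 0.0
```

```bash
python3 - <<'E'
from h import *
print(unitpos(),robot.get_obs()['gripper_width']);mv([-.03,0,.36])
E
```

```text
[-115.9  -50.8  339.3] 0.04843313827491646
travel [ 85.9 -50.7 -20.6] ang [ 0.03 -0.06  0.03]
```

move_arm:
  travel:
    - [86,-50,-21]
    - [86,-50,-21]
    - [86,-50,-21]
    - [86,-50,-21]
    - [86,-50,-21]
  angular:
    - [0,0,0]
    - [0,0,0]
    - [0,0,0]
    - [0,0,0]
    - [0,0,0]

```text
time: 2.12
ee_pos: [0.5024, -0.0615, 0.3592]
tool_rot: [1.0, -0.029, -0.0, -0.0]
contact_force: [-1.0, -0.3, -0.4]
gripper_width: 0.0486
finger_force: 0.0
```

```bash
cat >> h.py <<'E'
def wproj(P,o):
    c=eyes.calibration("wrist");T=np.eye(4);T[:3,:3]=R.from_quat(o['tool_rot']).as_matrix();T[:3,3]=o['ee_pos']
    M=np.linalg.inv(T@np.array(c['T_tool_cam']));X=np.asarray(P,float).reshape(-1,3)@M[:3,:3].T+M[:3,3]
    return np.c_[c['fx']*X[:,0]/X[:,2]+c['cx'],c['fy']*X[:,1]/X[:,2]+c['cy']]
E
python3 - <<'E'
from h import *
o=robot.get_obs();im=eyes.snapshot("wrist");cv2.imwrite("pics/w1raw.png",im)
np.savez("o1",tool_rot=o['tool_rot'],ee_pos=o['ee_pos'])
for n in("guard_hinge","guard_knob","lever_pivot","lever_bar","unit"):
    print(n,[(np.round(d['point'],1),round(d['conf'],2)) for d in nets.spot_point("wrist",n)[:2]])
p=pose();L=.05-.115*np.sin(.32),-.062,.115+.115*np.cos(.32)
P=[(.03,.062,.104),(-.04,.062,.134),(.05,-.062,.115),L,(-.1,-.125,.07),(-.1,.125,.07),(.1,.125,.07),(.1,-.125,.07)]
q=wproj(U2W(p,P),o);print(np.round(q,1))
for a in q: cv2.drawMarker(im,tuple(int(round(v)) for v in a),(255,0,255),0,12,1)
cv2.imwrite("pics/w1.png",im)
E
```

```text
guard_hinge [(array([221.4, 113.2]), 0.57)]
guard_knob [(array([218.8, 188.3]), 0.69)]
lever_pivot []
lever_bar [(array([364.6, 136.5]), 0.7)]
unit [(array([431.9,  62.2]), 0.69), (array([281.3, 133.5]), 0.63)]
[[222.1 110.8]
 [220.4 182.6]
 [343.7  90.5]
 [364.8 136.6]
 [383.7 220.3]
 [179.6 219.8]
 [166.   43.1]
 [397.7  43.5]]
```

View pics/w1.png

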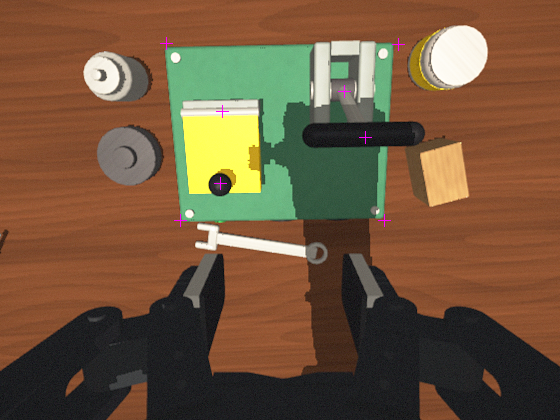

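The model points land on the real knob (220,184), hinge, bar and unit corners to within 1–3 px, so the pose is good. I'll go to the knob now.

```bash
python3 - <<'E'
from h import *
mv([-.04,.062,.18]);mv([-.04,.062,.117])
E
```

```text
travel [ -9.6 -65.5 179.6] ang [ 0.02 -0.   -0.04]
travel [ -9.6 -65.5 242.6] ang [ 0.02 -0.   -0.04]
```

move_arm:
  travel:
    - [-10,-65,60]
    - [-10,-65,60]
    - [-10,-65,180]
    - [-10,-65,180]
    - [-10,-65,180]
    - [-10,-65,210]
    - [-10,-65,230]
    - [-10,-65,242]
    - [-10,-65,242]
    - [-10,-65,242]
  angular:
    - [0,0,0]
    - [0,0,0]
    - [0,0,0]
    - [0,0,0]
    - [0,0,0]
    - [0,0,0]
    - [0,0,0]
    - [0,0,0]
    - [0,0,0]
    - [0,0,0]

```text
time: 3.25
ee_pos: [0.4954, 0.0029, 0.1175]
tool_rot: [1.0, -0.03, -0.0, 0.0]
contact_force: [0.2, -0.2, -0.4]
gripper_width: 0.0488
finger_force: 0.0
```

move_arm:
  travel:
    - [0,0,0]
    - [0,0,0]
    - [0,0,0]
    - [0,0,0]
    - [0,0,0]
    - [0,0,0]
  angular:
    - [0,0,0]
    - [0,0,0]
    - [0,0,0]
    - [0,0,0]
    - [0,0,0]
    - [0,0,0]
  claw: 255
  grip_force: 20

```text
time: 3.75
ee_pos: [0.4966, 0.0032, 0.1187]
tool_rot: [1.0, -0.029, 0.001, 0.0]
contact_force: [-1.5, -1.6, 7.5]
gripper_width: 0.0225
finger_force: 19.5
```

```bash
python3 - <<'E'
from h import *
print(unitpos(),robot.get_obs()['gripper_width'],robot.get_obs()['finger_force'])
for th in np.radians([0,12,24,36,48,60,72,84,94,102,106]):
    a=np.arctan2(30,70)+th; print(np.degrees(th).round(),np.round([-.07617*np.cos(a)*1e3+70,0,-(.07617*np.sin(a)*1e3-30)],0))
E
```

```text
[-39.1  62.3 118.7] 0.022524639529163958 19.51186090707779
0.0 [-0.  0. -0.]
12.0 [  8.   0. -14.]
24.0 [ 18.   0. -26.]
36.0 [ 31.   0. -35.]
48.0 [ 45.   0. -42.]
60.0 [ 61.   0. -46.]
72.0 [ 77.   0. -46.]
84.0 [ 93.   0. -43.]
94.0 [105.   0. -38.]
102.0 [114.   0. -32.]
106.0 [118.   0. -29.]
```

move_arm:
  travel:
    - [4,0,-7]
    - [8,0,-14]
    - [13,0,-20]
    - [18,0,-26]
    - [24,0,-31]
    - [31,0,-35]
    - [38,0,-39]
    - [45,0,-42]
    - [53,0,-44]
    - [61,0,-46]
    - [69,0,-46]
    - [77,0,-46]
  angular:
    - [0,0,0]
    - [0,0,0]
    - [0,0,0]
    - [0,0,0]
    - [0,0,0]
    - [0,0,0]
    - [0,0,0]
    - [0,0,0]
    - [0,0,0]
    - [0,0,0]
    - [0,0,0]
    - [0,0,0]

```text
time: 4.75
ee_pos: [0.574, -0.0002, 0.1639]
tool_rot: [1.0, -0.029, 0.001, -0.001]
contact_force: [-1.1, 6.1, -0.7]
gripper_width: 0.022
finger_force: 20.6
```

move_arm:
  travel:
    - [8,0,1]
    - [16,0,3]
    - [22,0,5]
    - [28,0,8]
    - [33,0,11]
    - [37,0,14]
    - [40,0,16]
    - [40,0,16]
  angular:
    - [0,0,0]
    - [0,0,0]
    - [0,0,0]
    - [0,0,0]
    - [0,0,0]
    - [0,0,0]
    - [0,0,0]
    - [0,0,0]

```text
time: 5.42
ee_pos: [0.6152, -0.0018, 0.1479]
tool_rot: [1.0, -0.029, 0.002, -0.001]
contact_force: [2.0, 5.8, 4.2]
gripper_width: 0.0225
finger_force: 21.6
```

```bash
python3 - <<'E'
from h import *
o=robot.get_obs();print(unitpos(),o['gripper_width'],o['finger_force'])
a=eyes.snapshot("scene");b=eyes.snapshot("wrist")
cv2.imwrite("pics/g1.png",np.hstack([cv2.resize(a[140:280,150:330],(450,350)),cv2.resize(b,(350,350))]))
E
```

```text
[ 79.6  64.3 147.9] 0.02247966912593011 21.56753361225128
```

View pics/g1.png

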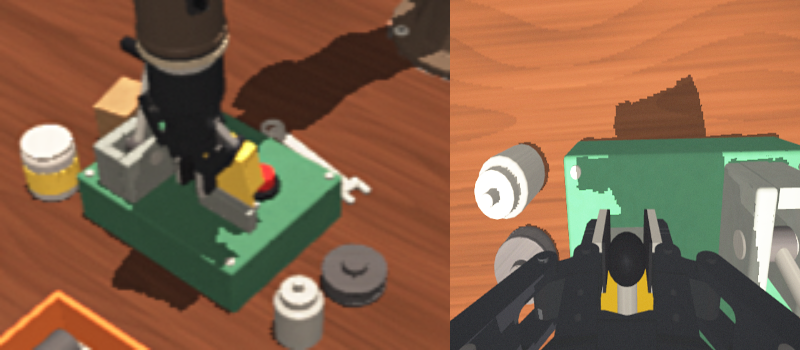

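The guard is held by its knob at about 106°, the red button is exposed at (265,180) in the left crop, and the knob sits between the pads in the wrist view. I'll release it and rise.

move_arm:
  travel:
    - [0,0,0]
    - [0,0,0]
    - [0,0,0]
    - [0,0,0]
    - [3,0,-25]
    - [5,0,-60]
    - [5,0,-95]
    - [5,0,-130]
    - [5,0,-130]
  angular:
    - [0,0,0]
    - [0,0,0]
    - [0,0,0]
    - [0,0,0]
    - [0,0,0]
    - [0,0,0]
    - [0,0,0]
    - [0,0,0]
    - [0,0,0]
  claw: 110

```text
time: 6.27
ee_pos: [0.6207, -0.0038, 0.285]
tool_rot: [1.0, -0.03, 0.005, -0.0]
contact_force: [1.5, 1.0, 1.8]
gripper_width: 0.0484
finger_force: 0.0
```

```bash
python3 - <<'E'
from h import *
print(unitpos());mv([-.03,.062,.28]);mv([-.03,.062,.110])
E
```

```text
[ 85.2  62.7 285. ]
travel [-115.3    0.7    3.8] ang [-0.05 -0.62 -0.  ]
travel [-117.1    0.8  173.8] ang [-0.05 -0.62 -0.  ]
```

move_arm:
  travel:
    - [-40,0,0]
    - [-80,0,0]
    - [-112,0,0]
    - [-112,0,0]
  angular:
    - [0,0,0]
    - [0,0,0]
    - [0,0,0]
    - [0,-0.6,0]
  claw: 255

```text
time: 6.6
ee_pos: [0.4993, 0.0027, 0.277]
tool_rot: [1.0, -0.029, -0.007, 0.001]
contact_force: [0.7, -0.0, -0.1]
gripper_width: 0.0008
finger_force: 0.0
```

```bash
python3 - <<'E'
from h import *
o=robot.get_obs();im=eyes.snapshot("wrist");print(unitpos())
P=U2W(pose(),[(-.022,.062,.096),(.084,.062,.158)]);q=wproj(P,o);print(q)
for n in("button_top","guard_knob"):print([(np.round(d['point'],1),round(d['conf'],2)) for d in nets.spot_point("wrist",n)[:2]])
for a in q: cv2.drawMarker(im,tuple(int(round(v)) for v in a),(255,0,255),0,12,1)
cv2.imwrite("pics/b1.png",im);mv([-.024,.062,.15]);mv([-.024,.062,.1])
E
```

```text
[-32.8  61.8 277.6]
[[283.02117394 162.40462175]
 [283.45207781  13.39993923]]
[(array([282.1, 160.9]), 0.7)]
[(array([279.4,  20.9]), 0.6)]
travel [  6.6  -0.2 127.7] ang [0.02 0.52 0.  ]
travel [  7.   -0.2 177.7] ang [0.02 0.52 0.  ]
```

View pics/b1.png

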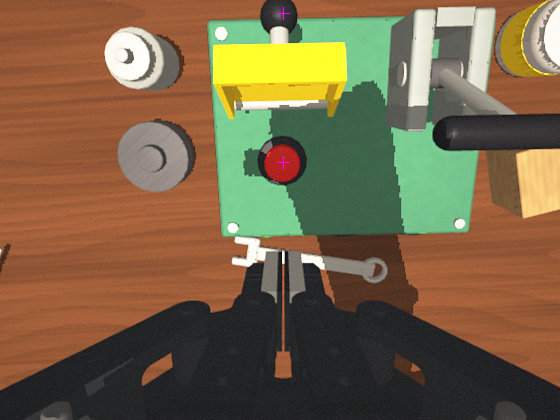

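The guard rests at its open stop (knob at (280,15)), the button is at (282,162) where the model puts it, and the lever is still up. I'll descend to just above the button.

move_arm:
  travel:
    - [6,0,35]
    - [6,0,70]
    - [6,0,105]
    - [6,0,135]
    - [6,0,155]
    - [6,0,170]
    - [6,0,175]
    - [6,0,175]
    - [6,0,175]
  angular:
    - [0,0.5,0]
    - [0,0.5,0]
    - [0,0.5,0]
    - [0,0.5,0]
    - [0,0.5,0]
    - [0,0.5,0]
    - [0,0.5,0]
    - [0,0.5,0]
    - [0,0.5,0]

```text
time: 7.5
ee_pos: [0.5109, 0.0025, 0.1027]
tool_rot: [1.0, -0.029, -0.001, -0.0]
contact_force: [0.7, -0.2, -0.1]
gripper_width: 0.0002
finger_force: 0.0
```

```bash
cat >> h.py <<'E'
def lev(cam="scene"):
    eyes.snapshot(cam);d=nets.spot_point(cam,"lever_bar")
    print([(np.round(x['point'],1),round(x['conf'],2)) for x in d[:2]])
E
python3 - <<'E'
from h import *
print(unitpos(),robot.get_obs()['contact_force']);lev();mv([-.024,.062,.096])
p=pose()
for t in(.15,.5,1.0,1.35): print(t,proj("scene",U2W(p,[(.05-.115*np.sin(.17+t),-.062,.115+.115*np.cos(.17+t))])))
E
```

```text
[-24.7  62.5 102.7] [ 0.71811872 -0.20278369 -0.0910264 ]
[(array([209.5, 163.3]), 0.85)]
travel [0.5 0.5 7.5] ang [-0.02 -0.02  0.03]
0.15 [[210.7480895  161.48595884]]
0.5 [[220.4055132  161.22095414]]
1.0 [[229.95206771 168.22479163]]
1.35 [[232.86750238 177.04449526]]
```

move_arm:
  travel:
    - [0,0,3]
    - [0,0,5]
    - [0,0,6]
    - [0,0,6.5]
    - [0,0,7]
    - [0,0,7.5]
    - [0,0,8]
    - [0,0,8.5]
    - [0,0,9]
    - [0,0,9.5]
    - [0,0,9.5]
    - [0,0,9.5]
  angular:
    - [0,0,0]
    - [0,0,0]
    - [0,0,0]
    - [0,0,0]
    - [0,0,0]
    - [0,0,0]
    - [0,0,0]
    - [0,0,0]
    - [0,0,0]
    - [0,0,0]
    - [0,0,0]
    - [0,0,0]

```text
time: 8.6
ee_pos: [0.51, 0.0024, 0.0929]
tool_rot: [1.0, -0.029, -0.001, 0.0]
contact_force: [-0.8, -0.6, 2.9]
gripper_width: -0.0001
finger_force: 1.7
```

```bash
python3 - <<'E'
from h import *
print(unitpos(),robot.get_obs()['contact_force']);lev()
E
```

```text
[-25.7  62.3  92.9] [-0.77290869 -0.55234614  2.86906302]
[]
```

move_arm:
  travel:
    - [0,0,0.3]
    - [0,0,0.6]
    - [0,0,0.9]
    - [0,0,1.2]
    - [0,0,1.5]
    - [0,0,1.5]
    - [0,0,1.5]
    - [0,0,1.5]
  angular:
    - [0,0,0]
    - [0,0,0]
    - [0,0,0]
    - [0,0,0]
    - [0,0,0]
    - [0,0,0]
    - [0,0,0]
    - [0,0,0]

```text
time: 9.37
ee_pos: [0.5099, 0.0024, 0.0914]
tool_rot: [1.0, -0.029, -0.001, 0.0]
contact_force: [0.3, -1.1, 3.9]
gripper_width: 0.0002
finger_force: 1.9
```

```bash
python3 - <<'E'
from h import *
print(unitpos(),robot.get_obs()['contact_force']);lev();lev("wrist")
o=robot.get_obs();p=pose()
for t in(.15,1.35): print(t,wproj(U2W(p,[(.05-.115*np.sin(.17+t),-.062,.115+.115*np.cos(.17+t))]),o))
E
```

```text
[-25.7  62.3  91.4] [ 0.34880511 -1.08027599  3.90193611]
[(array([210.5, 160.5]), 0.82)]
[]
0.15 [[2950.72137875  706.59479063]]
1.35 [[617.63869741 398.2187013 ]]
```

Still latched at about 4.6 mm. Pressing on.

move_arm:
  travel:
    - [0,0,0.3]
    - [0,0,0.6]
    - [0,0,0.9]
    - [0,0,1.2]
    - [0,0,1.5]
    - [0,0,1.5]
    - [0,0,1.5]
    - [0,0,1.5]
  angular:
    - [0,0,0]
    - [0,0,0]
    - [0,0,0]
    - [0,0,0]
    - [0,0,0]
    - [0,0,0]
    - [0,0,0]
    - [0,0,0]

```text
time: 10.23
ee_pos: [0.5099, 0.0024, 0.0899]
tool_rot: [1.0, -0.029, -0.001, -0.0]
contact_force: [0.7, -1.2, 2.8]
gripper_width: -0.0005
finger_force: 1.4
```

```bash
python3 - <<'E'
from h import *
print(unitpos(),robot.get_obs()['contact_force']);lev()
E
```

```text
[-25.7  62.3  89.9] [ 0.72462792 -1.23526682  2.75459232]
[(array([210.4, 162.3]), 0.63)]
```

move_arm:
  travel:
    - [0,0,0.3]
    - [0,0,0.6]
    - [0,0,0.9]
    - [0,0,1.2]
    - [0,0,1.5]
    - [0,0,1.5]
    - [0,0,1.5]
    - [0,0,1.5]
  angular:
    - [0,0,0]
    - [0,0,0]
    - [0,0,0]
    - [0,0,0]
    - [0,0,0]
    - [0,0,0]
    - [0,0,0]
    - [0,0,0]

```text
time: 11.0
ee_pos: [0.5097, 0.0027, 0.0884]
tool_rot: [1.0, -0.029, -0.001, -0.0]
contact_force: [-3.2, 1.3, 4.1]
gripper_width: 0.0
finger_force: 2.2
```

```bash
python3 - <<'E'
from h import *
print(unitpos(),robot.get_obs()['contact_force']);lev()
a=eyes.snapshot("scene");cv2.imwrite("pics/s3.png",cv2.resize(a[140:280,150:330],(540,420)))
E
```

```text
[-26.   62.5  88.4] [-3.18466111  1.28924885  4.09437325]
[(array([230.8, 177.3]), 0.55)]
```

View pics/s3.png

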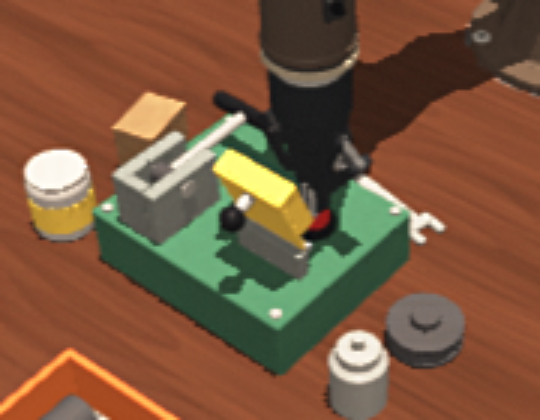

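The lever has dropped: its bar is at (240,108) in the crop and the net agrees with 1.35 rad. The guard is still open. I'll rise and go to the bar.

move_arm:
  travel:
    - [0,0,-10]
    - [0,0,-40]
    - [0,0,-80]
    - [0,0,-120]
    - [0,0,-140]
    - [0,0,-140]
  angular:
    - [0,0,0]
    - [0,0,0]
    - [0,0,0]
    - [0,0,0]
    - [0,0,0]
    - [0,0,0]
  claw: 100

```text
time: 11.65
ee_pos: [0.513, 0.0027, 0.2342]
tool_rot: [1.0, -0.029, 0.004, -0.0]
contact_force: [0.7, 0.4, -0.1]
gripper_width: 0.0519
finger_force: 0.0
```

```bash
python3 - <<'E'
from h import *
print(unitpos(),robot.get_obs()['joint_positions'].round(2));mv([-.065,-.038,.21],90);mv([-.065,-.038,.21],-90);mv([-.065,-.038,.104])
E
```

```text
[-22.7  62.8 234.2] [ 0.15  0.27 -0.32  1.82  0.1   1.06 -1.84]
travel [-42.6 100.8  23.8] ang [  0.29  -0.37 -89.97]
travel [-42.6 100.8  23.8] ang [-0.37 -0.29 90.03]
travel [-43.3 100.9 129.8] ang [-0.05 -0.42  0.03]
```

move_arm:
  travel:
    - [-10,20,0]
    - [-20,40,0]
    - [-30,60,0]
    - [-43,80,0]
    - [-43,101,0]
    - [-43,101,20]
    - [-43,101,24]
    - [-43,101,24]
    - [-43,101,24]
    - [-43,101,24]
    - [-43,101,24]
    - [-43,101,24]
  angular:
    - [0,0,-7]
    - [0,0,-14]
    - [0,0,-21]
    - [0,0,-28]
    - [0,0,-35]
    - [0,0,-42]
    - [0,0,-49]
    - [0,0,-56]
    - [0,0,-63]
    - [0,0,-70]
    - [0,0,-77]
    - [0,0,-84]

```text
time: 12.65
ee_pos: [0.461, -0.096, 0.2045]
tool_rot: [0.761, 0.649, -0.001, -0.001]
contact_force: [0.7, -0.1, -0.3]
gripper_width: 0.0521
finger_force: 0.0
```

```bash
python3 - <<'E'
from h import *
o=robot.get_obs();im=eyes.snapshot("wrist");print(unitpos())
q=wproj(U2W(pose(),[(-.065,-.107,.121),(-.065,-.062,.121),(-.065,-.017,.121)]),o);print(q)
for a in q: cv2.drawMarker(im,tuple(int(round(v)) for v in a),(255,0,255),0,12,1)
cv2.imwrite("pics/l1.png",im);mv([-.065,-.038,.16],90);mv([-.065,-.038,.104],90)
E
```

```text
[-68.7 -39.  204.5]
[[300.18369463 308.72785574]
 [294.28243635 247.87361933]
 [287.77033033 180.72027319]]
travel [ 1.3  3.7 44.4] ang [-0.12  0.02 -5.11]
travel [  1.3   3.8 100.4] ang [-0.12  0.02 -5.11]
```

View pics/l1.png

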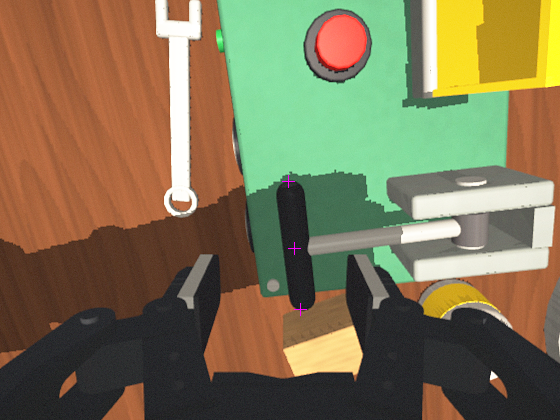

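The bar runs from (290,185) to (302,303), on the model points, with the rod joining at (300,245). I'll descend around the inner half of the bar and grip.

move_arm:
  travel:
    - [1,4,20]
    - [1,4,40]
    - [1,4,60]
    - [1,4,80]
    - [1,4,95]
    - [1,4,100]
    - [1,4,100]
    - [1,4,100]
  angular:
    - [0,0,-5]
    - [0,0,-5]
    - [0,0,-5]
    - [0,0,-5]
    - [0,0,-5]
    - [0,0,-5]
    - [0,0,-5]
    - [0,0,-5]

```text
time: 13.37
ee_pos: [0.4654, -0.0955, 0.1049]
tool_rot: [0.734, 0.679, -0.001, -0.001]
contact_force: [0.5, -0.5, 1.0]
gripper_width: 0.0519
finger_force: 0.0
```

move_arm:
  travel:
    - [0,0,0]
    - [0,0,0]
    - [0,0,0]
    - [0,0,0]
    - [0,0,0]
    - [0,0,0]
  angular:
    - [0,0,0]
    - [0,0,0]
    - [0,0,0]
    - [0,0,0]
    - [0,0,0]
    - [0,0,0]
  claw: 255
  grip_force: 35

```text
time: 13.87
ee_pos: [0.4669, -0.0957, 0.1055]
tool_rot: [0.733, 0.68, 0.001, 0.001]
contact_force: [4.0, -0.6, 6.1]
gripper_width: 0.0167
finger_force: 34.6
```

```bash
python3 - <<'E'
from h import *
o=robot.get_obs();print(unitpos(),o['gripper_width'],o['finger_force'],o['contact_force'],R.from_quat(o['tool_rot']).as_matrix().round(3))
b0=1.52
for f in np.linspace(1.52,.17,13): print(round(f-.17,2),np.round([115*(np.sin(b0)-np.sin(f)),115*(np.cos(f)-np.cos(b0))],0))
E
```

```text
[-62.8 -38.2 105.5] 0.016677979627373198 34.64718997478485 [ 3.98057565 -0.63115192  6.05103871] [[ 0.076  0.997  0.002]
 [ 0.997 -0.076 -0.   ]
 [-0.     0.002 -1.   ]]
1.35 [0. 0.]
1.24 [ 1. 13.]
1.12 [ 4. 25.]
1.01 [ 8. 38.]
0.9 [14. 49.]
0.79 [21. 60.]
0.68 [29. 70.]
0.56 [38. 80.]
0.45 [48. 88.]
0.34 [59. 95.]
0.22 [ 71. 100.]
0.11 [ 83. 105.]
0.0 [ 95. 108.]
```

move_arm:
  travel:
    - [0,1,-13]
    - [0,4,-25]
    - [0,8,-38]
    - [0,14,-49]
    - [0,21,-60]
    - [0,29,-70]
    - [0.5,38,-80]
    - [0.5,48,-88]
    - [1,59,-95]
    - [1,71,-100]
    - [1.5,83,-105]
    - [1.5,90,-107]
  angular:
    - [0,0,0]
    - [0,0,0]
    - [0,0,0]
    - [0,0,0]
    - [0,0,0]
    - [0,0,0]
    - [0,0,0]
    - [0,0,0]
    - [0,0,0]
    - [0,0,0]
    - [0,0,0]
    - [0,0,0]

```text
time: 14.87
ee_pos: [0.5542, -0.0997, 0.2112]
tool_rot: [0.733, 0.68, -0.002, -0.002]
contact_force: [-2.5, 2.8, -3.1]
gripper_width: 0.0168
finger_force: 35.9
```

```bash
python3 - <<'E'
from h import *
o=robot.get_obs();print(unitpos(),o['gripper_width'],o['finger_force'],o['contact_force']);lev()
E
```

```text
[ 24.6 -37.  211.2] 0.01682572904625399 35.93323051929474 [-2.47867514  2.78522129 -3.06202852]
[(array([208.4, 163.8]), 0.59)]
```

move_arm:
  travel:
    - [0,3,-0.5]
    - [0,6,-1]
    - [0,9,-1.5]
    - [0,9,-1.5]
    - [0,9,-1.5]
  angular:
    - [0,0,0]
    - [0,0,0]
    - [0,0,0]
    - [0,0,0]
    - [0,0,0]

```text
time: 15.38
ee_pos: [0.5622, -0.1001, 0.2121]
tool_rot: [0.733, 0.68, -0.001, -0.002]
contact_force: [-6.2, 4.8, 2.8]
gripper_width: 0.0169
finger_force: 37.1
```

move_arm:
  travel:
    - [0,2,0]
    - [0,4,0]
    - [0,5,0]
    - [0,5,0]
  angular:
    - [0,0,0]
    - [0,0,0]
    - [0,0,0]
    - [0,0,0]

```text
time: 15.72
ee_pos: [0.5624, -0.1001, 0.2119]
tool_rot: [0.733, 0.68, -0.005, -0.005]
contact_force: [-27.3, 6.2, 19.6]
gripper_width: 0.017
finger_force: 39.0
```

```bash
python3 - <<'E'
from h import *
o=robot.get_obs();print(unitpos(),o['gripper_width'],o['finger_force'],o['contact_force'])
E
```

```text
[ 32.8 -36.9 211.9] 0.01699218929801609 39.0011465549469 [-27.31301469   6.21308151  19.59330695]
```

Firm resistance with no further movement means the lever is at its upper stop. I'll back off slightly, open and rise.

move_arm:
  travel:
    - [0,-4,0]
    - [0,-5,0]
    - [0,-5,0]
  angular:
    - [0,0,0]
    - [0,0,0]
    - [0,0,0]

```text
time: 15.97
ee_pos: [0.5622, -0.1001, 0.2121]
tool_rot: [0.733, 0.68, -0.001, -0.002]
contact_force: [-5.3, 5.0, 2.1]
gripper_width: 0.0167
finger_force: 37.0
```

move_arm:
  travel:
    - [0,0,0]
    - [0,0,0]
    - [0,0,0]
    - [0,0,0]
    - [0,0,0]
    - [0,0,-20]
    - [0,0,-50]
    - [0,0,-80]
    - [0,0,-100]
    - [0,0,-100]
  angular:
    - [0,0,0]
    - [0,0,0]
    - [0,0,0]
    - [0,0,0]
    - [0,0,0]
    - [0,0,0]
    - [0,0,0]
    - [0,0,0]
    - [0,0,0]
    - [0,0,0]
  claw: 100

```text
time: 16.8
ee_pos: [0.5666, -0.1015, 0.3178]
tool_rot: [0.734, 0.68, 0.002, 0.002]
contact_force: [0.8, -0.1, -0.1]
gripper_width: 0.0519
finger_force: 0.0
```

```bash
python3 - <<'E'
from h import *
o=robot.get_obs();im=eyes.snapshot("wrist");cv2.imwrite("pics/l2w.png",im);print(unitpos(),o['gripper_width'],o['contact_force']);lev()
a=eyes.snapshot("scene");cv2.imwrite("pics/l2.png",np.hstack([cv2.resize(a[120:280,130:330],(450,360)),cv2.resize(im,(350,360))]))
mv([.125,.062,.31],90);mv([.125,.062,.31],0);mv([.125,.062,.145],90)
E
```

```text
[ 36.2 -38.2 315.3] 0.05191045709271293 [ 0.81150191 -0.12113913 -0.05168019]
[(array([209.7, 163.4]), 0.78), (array([276.8, 205.8]), 0.24)]
travel [102.   88.9   1.5] ang [-0.17  0.01 -0.97]
travel [102.   88.9   1.5] ang [-0.13  0.14 89.03]
travel [102.   89.4 166.5] ang [-0.17  0.01 -0.97]
```

View pics/l2.png

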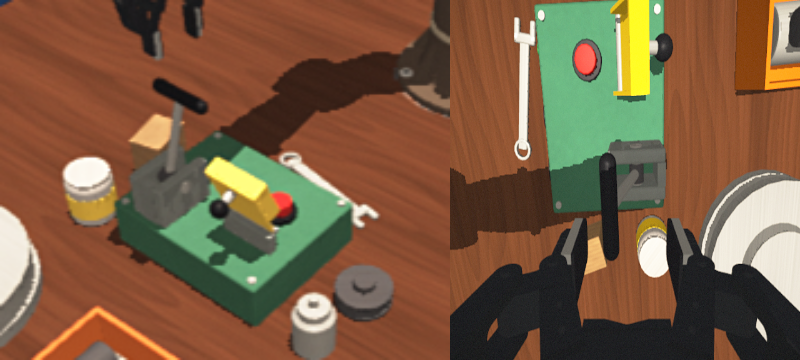

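The lever stands latched on its own (bar at (180,95) left crop), the guard is still open and nothing else has moved. I'll go behind the guard with closed fingers.

move_arm:
  travel:
    - [30,26,0]
    - [60,52,0]
    - [90,78,0]
    - [102,89,0]
    - [102,89,30]
    - [102,89,65]
    - [102,89,100]
    - [102,89,135]
    - [102,89,155]
    - [102,89,166]
    - [102,89,166]
    - [102,89,166]
  angular:
    - [0,0,0]
    - [0,0,0]
    - [0,0,0]
    - [0,0,0]
    - [0,0,0]
    - [0,0,0]
    - [0,0,0]
    - [0,0,0]
    - [0,0,0]
    - [0,0,0]
    - [0,0,0]
    - [0,0,0]
  claw: 255

```text
time: 18.0
ee_pos: [0.6606, -0.0065, 0.1466]
tool_rot: [0.733, 0.68, -0.001, -0.001]
contact_force: [0.1, -0.0, 1.4]
gripper_width: -0.0001
finger_force: 0.0
```

```bash
python3 - <<'E'
from h import *
o=robot.get_obs();print(unitpos(),o['gripper_width'],o['contact_force']);mv([.05,.062,.145],90)
E
```

```text
[125.2  62.3 146.6] -0.00011983647653761595 [ 0.11062807 -0.03118052  1.42906111]
travel [ -1.6 -75.2   1.8] ang [-0.14 -0.01 -0.96]
```

move_arm:
  travel:
    - [0,-8,0]
    - [0,-15,0]
    - [0,-21,0]
    - [0,-27,0]
    - [0,-33,0]
    - [0,-39,0]
    - [-1,-45,0]
    - [-1,-51,0]
    - [-1,-57,0]
    - [-1,-63,0]
    - [-1,-69,0]
    - [-1,-75,0]
  angular:
    - [0,0,0]
    - [0,0,0]
    - [0,0,0]
    - [0,0,0]
    - [0,0,0]
    - [0,0,0]
    - [0,0,0]
    - [0,0,0]
    - [0,0,0]
    - [0,0,0]
    - [0,0,0]
    - [0,0,0]

```text
time: 19.0
ee_pos: [0.5869, -0.002, 0.1493]
tool_rot: [0.734, 0.68, 0.001, 0.001]
contact_force: [0.8, -2.6, 14.6]
gripper_width: -0.0002
finger_force: 6.5
```

move_arm:
  travel:
    - [0,0,0]
    - [0,0,0]
    - [0,0,-30]
    - [0,0,-70]
    - [0,0,-110]
    - [0,0,-150]
    - [0,0,-170]
    - [0,0,-170]
  angular:
    - [0,0,0]
    - [0,0,0]
    - [0,0,0]
    - [0,0,0]
    - [0,0,0]
    - [0,0,0]
    - [0,0,0]
    - [0,0,0]

```text
time: 19.67
ee_pos: [0.5869, -0.0009, 0.322]
tool_rot: [0.733, 0.68, 0.002, 0.002]
contact_force: [-0.1, 0.0, 0.3]
gripper_width: -0.0002
finger_force: 0.0
```

```bash
python3 - <<'E'
from h import *
o=robot.get_obs();print(unitpos(),o['contact_force']);im=eyes.snapshot("wrist")
a=eyes.snapshot("scene");cv2.imwrite("pics/e.png",np.hstack([cv2.resize(a[120:280,130:330],(450,360)),cv2.resize(im,(350,360))]))
print([(np.round(d['point'],1),round(d['conf'],2)) for d in nets.spot_point("scene","guard_knob")[:2]],proj("scene",U2W(pose(),[(-.04,.062,.134)])));lev()
E
```

```text
[ 51.3  63.5 322. ] [-0.08281474  0.02251584  0.27771561]
[(array([254.9, 193.7]), 0.73), (array([207.3, 197.3]), 0.35)] [[257.80464549 195.31347931]]
[(array([209. , 160.3]), 0.57), (array([274.1, 205.7]), 0.47)]
```

View pics/e.png

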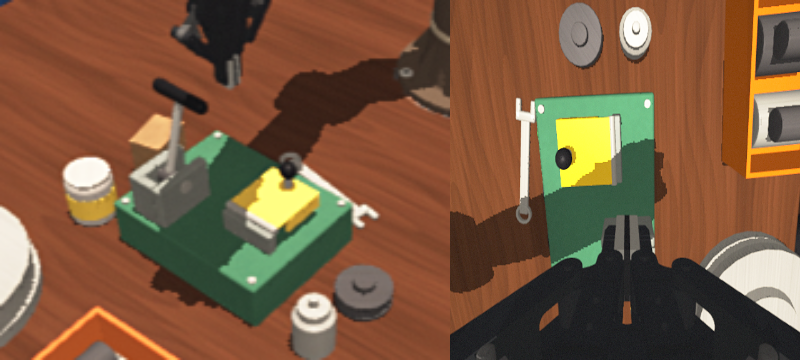

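The guard lies shut (knob at (288,168) in the left crop) and the lever is up. I'll compare with the first picture before handing in.

```bash
python3 - <<'E'
from h import *
a=eyes.snapshot("scene");b=cv2.imread("pics/scene0.png")
def yel(i):
    h=cv2.cvtColor(i,cv2.COLOR_BGR2HSV)[185:235,222:285];m=cv2.inRange(h,(20,120,60),(35,255,255));return np.argwhere(m).mean(0),(m>0).sum()
print(yel(a),yel(b))
d=np.abs(a.astype(int)-b).max(2)[150:215,195:275]>60;print(d.sum())
print([(np.round(d['point'],1),round(d['conf'],2)) for d in nets.spot_point("scene","guard_knob")[:1]]);lev()
E
```

```text
(array([23.49916248, 31.44891122]), np.int64(597)) (array([23.5448505 , 31.60465116]), np.int64(602))
1717
[(array([260.4, 195.7]), 0.62)]
[(array([206.8, 162.8]), 0.87)]
```

The yellow flap is back exactly where it was at the start (centroid within 0.2 px), and the lever is up.

```bash
python3 -c "
from station import robot
print(robot.hand_in())"
```

```text
the job is handed in; nothing more can be done
None
```

The trip switch check is done and handed in at about 20 s of the 72 s allowed: I opened the guard, pressed the button about 7–8 mm until the lever dropped, lifted the lever back until it latched, and shut the guard. The last pictures show the lever up, the guard flat and no loose parts visibly moved; the hand-in returned no verdict.

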